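# Clamp a shielded module and run a leak probe along its lid seam

### The job

Check the module's lid seam for leaks: first swing the vise's lever fully home so that the jaw clamps the module, then take the yellow probe from its stand and, with its tip lightly down in the seam, guide it slowly (about 3 cm per second) from the green mark along the long side, round the corner and on to the red mark. Hang the probe back upright in its fork, leave the module clamped, and leave the other things on the bench where they are.

Things in the scene. Friction and masses are not known exactly. Their poses are not given: they have to be found in the camera images.
- vise: blue cam-lever vise screwed to the bench, 130 x 300 mm, 22 high at its base. Origin on the bench under the middle of the jaw opening; jaws close along its y; the fixed jaw (+y side) has its gripping face at y = +50 mm and is 66 high; the bed on which the module lies is 30 mm up. The jaw opening is 100 mm with the lever at 0.
- jaw: sliding steel jaw with a sprung black rubber pad, top 66 mm above the bench; driven towards +y of the vise, 24 mm, by the lever
- lever (a joint): angle of the vise's cam lever about its upright pivot (which stands at x = 0, y = -140 mm of the vise): 0 = open, lever points to -x of the vise (towards the robot); 1.57 = fully closed against its stop, lever points to -y of the vise (outwards, away from the jaws). Counter-clockwise from above closes. It stays where left; about 4 to 7 N at the knob.
- lever_knob (a point): middle of the top of the upright round red knob at the lever's end (24 diameter, 40 tall, top 112 mm above the bench, 100 mm from the pivot axis)
- module: black box with an aluminium top, 140 (x) x 80 (y) x 50 (z) mm, loose in the open vise; origin centre of underside. In the top a recessed seam, 8 mm wide and 4 mm deep, runs as a rectangle round the lid; its centre line is at x = +-56, y = +-26 mm. Green patch by the corner x=+56, y=-26; red patch by the corner x=-56, y=+26.
- probe: yellow pen-shaped probe, 141 mm long, 90 g, hanging upright, tip down, in the stand's fork. Origin at the tip, z up along the pen. Steel tip 4 mm diameter for 30 mm, round body 16 mm diameter from 45 to 80, black collar 36 mm diameter from 80 to 86, square grip 16 x 16 mm (sides along x and y) from 86 to 141
- collar (a point): centre of the underside of the probe's collar, 80 mm above the tip
- stand: grey probe stand fixed to the bench, base 130 x 90 mm, origin on the bench under the hanging place. The collar rests on a fork 105 mm above the bench, with a 24 mm wide slot along the stand's x, open to -x, closed at x = +28 mm; the prongs run from x = -32 to +44
- fork (a point): hanging place: on top of the fork, in the middle of the slot; the collar's underside rests here
- seam0 (a point): point on the floor of the seam (46 mm above the module's underside), on its centre line: start of the path, corner next to the green patch
- seam1 (a point): point on the floor of the seam (46 mm above the module's underside), on its centre line: on the long side, 28 mm from the start
- seam2 (a point): point on the floor of the seam (46 mm above the module's underside), on its centre line: on the long side, 56 mm from the start
- seam3 (a point): point on the floor of the seam (46 mm above the module's underside), on its centre line: on the long side, 84 mm from the start
- seam4 (a point): point on the floor of the seam (46 mm above the module's underside), on its centre line: the corner where the path turns to the short side
- seam5 (a point): point on the floor of the seam (46 mm above the module's underside), on its centre line: on the short side, 17 mm past the corner
- seam6 (a point): point on the floor of the seam (46 mm above the module's underside), on its centre line: on the short side, 35 mm past the corner
- seam7 (a point): point on the floor of the seam (46 mm above the module's underside), on its centre line: end of the path, corner next to the red patch
- meter: bystander: orange handheld meter lying flat, 150 x 80 x 32 mm; origin centre of underside
- screwdriver: bystander: red-handled screwdriver, lying, 190 mm long; origin centre of underside
- pliers: bystander: pliers with one blue and one yellow handle, lying, 165 mm long; origin centre of underside
- tray: bystander: grey two-bay parts tray 120 x 160 x 35 mm, with a black plastic cover in it; origin centre of underside
- driver: bystander: cordless screwdriver, black and grey, lying, 220 mm long, 48 mm high; origin centre of underside
- jar: bystander: jar with a red cap, 60 diameter, 100 mm high; origin centre of underside
Not all that is in view belongs to the job. Of the things that look like the probe, the largest one is meant.

How it is judged:
By the outcome, as a careful person would: the job done as asked, in the order asked, and still so for the second after the job is handed in, with the robot touching nothing.
It also fails if it takes over 70 s, if anything falls off the work surface, if the arm or the gripper's body presses on something with over 40 N, if the wrist force passes 120 N, or if a joint passes its speed limit or range.

### The arm

A 7-joint arm with a two-finger parallel gripper is mounted at the origin on the work surface. World frame = base frame: x ahead of the robot, y to its left, z up, the work surface at z = 0. Lengths are in m, angles in rad, forces in N, time in s.
With the tool pointing down it reaches from about 0.35 to 0.9 m from the base axis. Payload 8.1 kg.
Tool frame: the origin (TCP) lies at the very end of the fingers, on their centre line; the grasp point (between the pads) lies 19 mm behind it; z points along the fingers, y is the line along which they close (so a half turn about z gives the same grasp; the last joint's range is limited). The gripper opens to 92 mm and grips with 3 to 60 N. Pads are 19 mm wide; open, the fingers measure 130 mm over their backs; the gripper's body (75 mm by 190 mm) begins 47 mm behind the grasp point.
Start: joints at [1.134, 0.434, 0.025, 1.573, -0.012, 1.134, -0.075], TCP at [0.205, -0.591, 0.227] pointing down, gripper open.
Joint ranges: [-2.62, 2.62], [-0.44, 2.09], [-1.27, 1.32], [0.08, 2.57], [-1.32, 4.46], [0.12, 2], [-2.74, 2.74]. Speed limits (rad/s): [2.22, 2.22, 3.01, 3.01, 3.14, 3.14, 3.14].

### API

Orientations are given as a rotation vector (axis times angle).
In Python, from cell import arm gives the robot as it stands.
- The arm moves only by the tool carry_out, never from a script. Its argument "commands" is a list of rows, each a list of 7 numbers: the opening, from 0 (shut) to 1 (fully open), then the shift along the tool's x, y, z each as a share of 0.025 m, from -1 to 1, then the turn, a rotation vector about the tool's x, y, z each as a share of 0.1 rad, from -1 to 1. A call has 1 to 8 rows; each row shifts and turns the commanded pose from where the row before left it, along the tool's axes as they then stand; what a row does not reach is not made up. A row lasts 1/10 s, in which the tool goes at most 50 mm and 8.59 degrees, less where a joint would pass 70% of its speed; a pose out of reach is approached as far as the arm can. A call with a number of a shift or a turn outside -1 to 1 is refused whole. A call with a gripper value outside its range is refused whole. The fingers move at their own pace and stop on an object; "squeeze" is the grip in N (left out, the last holds). Time passes only in rows, so rows that do not move let the fingers close. It gives the time, the measured TCP pose, the force, the opening and the grip force at its end, in the units of the state.
- arm.observe(): the state, without advancing time (a new reading comes with each control period).
- arm.get_image(name): name is "scene" or "top"; returns a dict with "pixels" (400x640x3 uint8, red, green, blue), "range_z" (400x640 float32, m along the optical axis (not along the pixel's ray), 0 where there is no reading), "mtx" (3x3 intrinsics, pixels), "R" (3x3) and "t" (3): a world point X has camera coordinates R X + t. Camera axes: x right, y down, z forward; pixel columns grow to the right and rows downward; lengths in m; the calibration is good to about 2 mm. A picture is of the moment at which its call begins.
- arm.sign_off(): hands the job in; it is judged then, once.
The state is a dict: "clock": time; "joints": joint angles; "dq": joint speeds; "joint_efforts": joint torques, N m; "position": TCP position; "ee_rot": TCP orientation; "force": force on the tool from outside, world axes, zero at the start; "ft_torque": the same for the moment, N m; "width": opening from 0.0 (shut) to 1.0 (fully open); "gripper_force": force on a finger pad.
Only numpy, scipy, OpenCV 4.12 (cv2) and the standard library are available. Lean on these libraries where they do the work, as an engineer would, in place of code of your own. Each camera call takes 0.05 s, during which the arm holds its last target. There are 200 camera calls.

## Working session

There is one attempt and no reset: what is moved stays moved. The work goes in short steps, Python scripts to look and compute and a tool call to move; the robot and the scene stay as the last step left them, time stands still between calls to the robot, and variables do not carry over. Pictures are saved under pics/ and viewed, at most 10 in all, crops included, and the job is handed in when it is done.

Besides the shell and the picture viewer there is one more tool, called after "Request:" by a JSON object that holds its "api" and its "payload", one argument or row to a line. carry_out: Moves the arm, as the interface text tells. Shift numbers are shares of 0.025 m and turn numbers shares of 0.1 rad, none past 1 either way. Its arguments: {"type":"object","properties":{"commands":{"type":"array"},"squeeze":{"type":"number"}},"required":["commands"]}

```bash
ls; mkdir -p pics
python3 - <<'E'
from cell import arm
import cv2, numpy as np
s=arm.observe(); print(s)
for n in("scene","top"):
    d=arm.get_image(n); np.savez(f"pics/{n}0.npz",**d); cv2.imwrite(f"pics/{n}0.png",d["pixels"][:,:,::-1]); print(n,d["mtx"],d["R"],d["t"])
E
```

```text
pics
{'clock': 0.0, 'joints': array([ 1.13436866,  0.43520906,  0.02500185,  1.57410345, -0.011602  ,
        1.13400645, -0.07512248]), 'dq': array([-3.88161593e-04, -2.23979138e-04, -1.16654194e-03, -1.31877625e-03,
       -6.55161101e-04,  5.28129737e-05, -5.86828092e-04]), 'joint_efforts': array([ 8.67642229e-04, -6.67852950e+01,  9.85360332e-01, -3.14450419e+01,
       -6.05565123e-02,  4.30172228e-02,  2.18253354e-04]), 'position': array([ 0.20454888, -0.59003194,  0.22595151]), 'ee_rot': array([-3.09645735e+00, -5.21505338e-01,  6.47987212e-04]), 'force': array([ 0.44800866,  0.09244627, -0.44528452]), 'ft_torque': array([-0.00588703, -0.07014587, -0.02250502]), 'gripper_force': 0.0, 'width': 0.9991169798680524}
scene [[444.82757988   0.         318.6190633 ]
 [  0.         444.82757988 205.83265184]
 [  0.           0.           1.        ]] [[-0.88026733  0.47439894 -0.00866403]
 [ 0.37875047  0.69155457 -0.61506126]
 [-0.28579276 -0.54469984 -0.78843172]] [ 0.4005634  -0.12727381  1.4128902 ]
top [[390.16736781   0.         325.52793286]
 [  0.         390.16736781 198.43840766]
 [  0.           0.           1.        ]] [[-2.38416682e-03 -9.99940901e-01  1.06071085e-02]
 [-9.89403613e-01  8.18917152e-04 -1.45188908e-01]
 [ 1.45171642e-01 -1.08408661e-02 -9.89347093e-01]] [0.00828007 0.49055131 1.0575724 ]
```

View pics/top0.png

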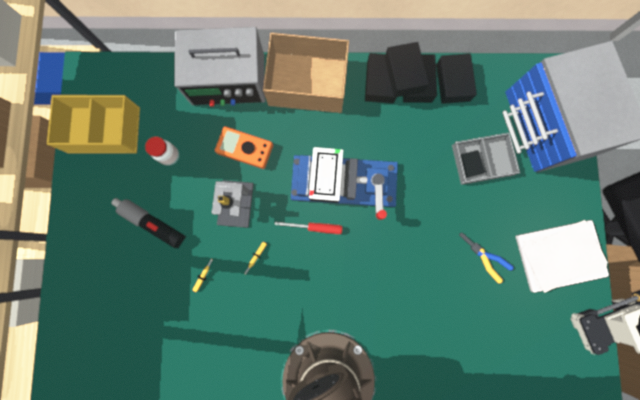

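View pics/scene0.png

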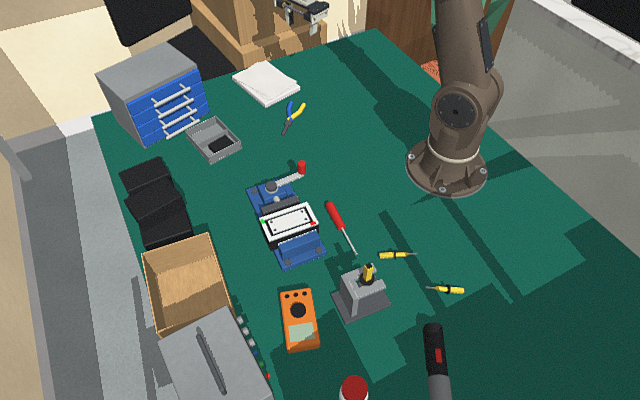

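Top view: the vise is at about (345,182), with the lever pointing toward the robot and its knob at (381,214). The module is at (326,174), the stand and upright probe at (230,202), and two small decoy pens lie at (257,257) and (203,275). The scene view shows the knob at (302,167) and the probe at (368,272).

```bash
cat > h.py <<'E'
import numpy as np, cv2
from scipy.spatial.transform import Rotation as Ro
def plane(d,uv,z):
    """pixels -> world points on the plane at height z"""
    uv=np.atleast_2d(np.asarray(uv,float)); R,t=d["R"],d["t"]
    r=np.c_[uv,np.ones(len(uv))]@np.linalg.inv(d["mtx"]).T@R; c=-R.T@t
    return c+r*((z-c[2])/r[:,2])[:,None]
def cloud(d):
    v,u=np.mgrid[:400,:640]; Z=d["range_z"]
    p=np.stack([u,v,np.ones_like(u)],-1)@np.linalg.inv(d["mtx"]).T*Z[...,None]
    P=(p-d["t"])@d["R"]; P[Z==0]=np.nan; return P
def tri(ds,uvs):
    A=[];b=[]
    for d,(u,v) in zip(ds,uvs):
        M=d["mtx"]@np.c_[d["R"],d["t"]]
        for k,w in((0,u),(1,v)): A.append(w*M[2,:3]-M[k,:3]); b.append(M[k,3]-w*M[2,3])
    return np.linalg.lstsq(np.array(A),np.array(b),rcond=None)[0]
def hsv(d): return cv2.cvtColor(np.ascontiguousarray(d["pixels"]),cv2.COLOR_RGB2HSV)
E
python3 - <<'E'
from h import *
D={n:dict(np.load(f"pics/{n}0.npz")) for n in("scene","top")}
for n,d in D.items():
    P=cloud(d);H=hsv(d)
    x,y,z=P[...,0],P[...,1],P[...,2]
    reg=lambda a,b,c,e:(x>a)&(x<b)&(y>c)&(y<e)
    red=((H[...,0]<8)|(H[...,0]>172))&(H[...,1]>150)
    m=red&(z>.085)&(z<.12)&reg(.3,.8,-.5,.2); print(n,"knob",m.sum(),np.nanmean(P[m],0),np.nanmax(z[m]))
    t=m&(z>.105); print("  knobtop",t.sum(),P[t].mean(0) if t.any() else 0)
    blue=(abs(H[...,0]-110)<12)&(H[...,1]>120)&(z<.09)&reg(.35,.75,-.3,.2)
    b=blue&(abs(z-.022)<.005); r=cv2.minAreaRect(P[b][:,:2].astype(np.float32)); print("  vise",b.sum(),r)
    wt=(H[...,1]<60)&(H[...,2]>100)&(abs(z-.080)<.006)&reg(.4,.7,-.2,.2)
    c,l=max([(s[4],i) for i,s in enumerate(cv2.connectedComponentsWithStats(wt.astype(np.uint8))[2]) if i])
    L=cv2.connectedComponents(wt.astype(np.uint8))[1]==l
    print("  module",c,cv2.minAreaRect(P[L][:,:2].astype(np.float32)),P[L].mean(0))
    yel=(abs(H[...,0]-26)<8)&(H[...,1]>120)&(z>.1)&(z<.2)&reg(.3,.7,.1,.5)
    print("  grip",yel.sum(),P[yel].mean(0),np.percentile(z[yel],[5,95]));g=yel&(z>.155);print("  griptop",g.sum(),P[g].mean(0))
    f=(abs(z-.105)<.006)&reg(.3,.7,.15,.45)&(H[...,1]<60)
    print("  fork",f.sum(),cv2.minAreaRect(P[f][:,:2].astype(np.float32)))
    f=(abs(z-.01)<.03)&(z>.006)&reg(.3,.65,.15,.42)&(H[...,1]<60)
    print("  base",f.sum(),cv2.minAreaRect(P[f][:,:2].astype(np.float32)),np.nanmedian(z[f]))
a=cv2.imread("pics/top0.png")[165:245,195:285];b=cv2.imread("pics/scene0.png")[250:330,320:410]
c=cv2.imread("pics/top0.png")[140:230,280:410]
o=np.zeros((540,780,3),np.uint8);o[:480//2*0+240,:270]=cv2.resize(a,(270,240));o[:240,270:540]=cv2.resize(b,(270,240))
o[250:520,:390]=cv2.resize(c,(390,270));e=cv2.imread("pics/scene0.png")[150:275,235:340];o[250:530,400:635]=cv2.resize(e,(235,280));cv2.imwrite("pics/c1.png",o)
E
```

```text
scene knob 78 [ 0.43960318 -0.1311708   0.10295965] 0.11424683507648016
  knobtop 41 [ 0.43867247 -0.13349149  0.11030007]
  vise 9 ((0.544356107711792, -0.042723238468170166), (0.2917104661464691, 0.12908098101615906), 86.18621826171875)
  module 1095 ((0.5509324669837952, 0.008035469800233841), (0.08313504606485367, 0.14021454751491547), 85.2841567993164) [0.55203038 0.00939637 0.07899414]
  grip 6 [0.47033381 0.27493925 0.16268341] [0.161264   0.16433323]
  griptop 6 [0.47033381 0.27493925 0.16268341]
  fork 706 ((0.48091939091682434, 0.2676794230937958), (0.07111793011426926, 0.0867801234126091), 84.1813735961914)
  base 1302 ((0.4767981171607971, 0.2543033957481384), (0.23332177102565765, 0.37068572640419006), 65.59356689453125) 0.010635936030417579
top knob 58 [ 0.43734752 -0.13618219  0.11109048] 0.11647105974551987
  knobtop 54 [ 0.43765837 -0.13674553  0.11189729]
  vise 1 ((0.5888529419898987, 0.08880671858787537), (0.0, 0.0), 0.0)
  module 1404 ((0.552574872970581, 0.007438410073518753), (0.07997672259807587, 0.14050932228565216), 85.29869842529297) [0.55186161 0.00721898 0.07972215]<stdin>:17: RuntimeWarning: Mean of empty slice.
  ret = um.true_divide(
Traceback (most recent call last):
IndexError: index -1 is out of bounds for axis 0 with size 0
```

Run:
```python
from h import *
D={n:dict(np.load(f"pics/{n}0.npz")) for n in("scene","top")}
for n,d in D.items():
    P=cloud(d);H=hsv(d);x,y,z=P[...,0],P[...,1],P[...,2]
    reg=lambda a,b,c,e:(x>a)&(x<b)&(y>c)&(y<e)
    rg=reg(.38,.56,.18,.36)
    print(n,np.histogram(z[rg],bins=np.arange(0,.2,.01)))
    for zz in (.105,.111,.166):
        f=rg&(abs(z-zz)<.004); print(zz,f.sum(),cv2.minAreaRect(P[f][:,:2].astype(np.float32)) if f.any() else 0)
    yel=(abs(H[...,0]-26)<8)&(H[...,1]>110)
    L,S,C=cv2.connectedComponentsWithStats(yel.astype(np.uint8))[1:]
    for i in range(1,len(S)):
        if S[i][4]>8: print("  yel",S[i],C[i],np.nanmedian(P[L==i],0))
    red=((H[...,0]<8)|(H[...,0]>172))&(H[...,1]>150); k=red&(z>.105)&reg(.4,.5,-.2,-.1); vv,uu=np.nonzero(k); print("knobpix",uu.mean(),vv.mean(), plane(d,(uu.mean(),vv.mean()),.112))
    b=(abs(H[...,0]-110)<12)&(H[...,1]>110)&reg(.4,.7,-.25,.15); print("blue",b.sum(),np.histogram(z[b],bins=np.arange(0,.09,.01)),); b&=(z>.012)&(z<.03); print(cv2.minAreaRect(P[b][:,:2].astype(np.float32)))
T=cv2.imread("pics/top0.png");Sc=cv2.imread("pics/scene0.png");o=np.zeros((540,780,3),np.uint8)
o[:240,:270]=cv2.resize(T[165:245,195:285],(270,240));o[:240,270:540]=cv2.resize(Sc[250:330,320:410],(270,240))
o[250:520,:390]=cv2.resize(T[140:230,280:410],(390,270));o[250:530,400:635]=cv2.resize(Sc[150:275,235:340],(235,280));cv2.imwrite("pics/c1.png",o)
```

```text
scene (array([1592,  369,   34,   35,   37,   35,   36,   37,   46,   72,  698,
         73,   20,   21,   19,   18,   50,    1,    0]), array([0.  , 0.01, 0.02, 0.03, 0.04, 0.05, 0.06, 0.07, 0.08, 0.09, 0.1 ,
       0.11, 0.12, 0.13, 0.14, 0.15, 0.16, 0.17, 0.18, 0.19]))
0.105 661 ((0.48092979192733765, 0.2676564157009125), (0.07131372392177582, 0.08664875477552414), 84.32661437988281)
0.111 138 ((0.4806306064128876, 0.2702481746673584), (0.06904875487089157, 0.08151651918888092), 87.1656265258789)
0.166 45 ((0.47158628702163696, 0.26894399523735046), (0.015493362210690975, 0.014823698438704014), 4.541348934173584)
  yel [291 103  15  15  52] [298.53846154 110.46153846] [ 0.29335527 -0.4473971   0.01321781]
  yel [381 253  12   3  21] [387.61904762 254.42857143] [0.34781046 0.19567359 0.01535656]
  yel [396 252   9   5  27] [399.85185185 254.03703704] [0.32317991 0.21130686 0.0178358 ]
  yel [438 286   9   5  26] [442.34615385 288.42307692] [0.28386771 0.34674875 0.01833576]
  yel [451 287  14   5  40] [456.975 289.225] [0.25164672 0.36394053 0.01368116]
knobpix 301.1951219512195 16
[... 987 characters left out ...]
 10  35] [260.25714286 247.62857143] [0.35360936 0.19047742 0.01461013]
  yel [250 256   5   7  16] [252.3125 259.375 ] [0.32317304 0.21131336 0.01996026]
  yel [482 256  19  27 119] [490.24369748 269.29411765] [ 0.29115729 -0.45138291  0.01376015]
  yel [202 270   4   6  15] [203.33333333 272.26666667] [0.28813163 0.34517931 0.01962493]
  yel [193 280   8  12  46] [196.56521739 284.84782609] [0.25278012 0.36475222 0.01373938]
knobpix 381.5 214.3148148148148 [[ 0.43764496 -0.13673011  0.112     ]]
blue 2 (array([0, 0, 2, 0, 0, 0, 0, 0]), array([0.  , 0.01, 0.02, 0.03, 0.04, 0.05, 0.06, 0.07, 0.08]))
((0.5385947823524475, 0.027501199394464493), (0.15854649245738983, 0.0), -129.34483337402344)
```

View pics/c1.png

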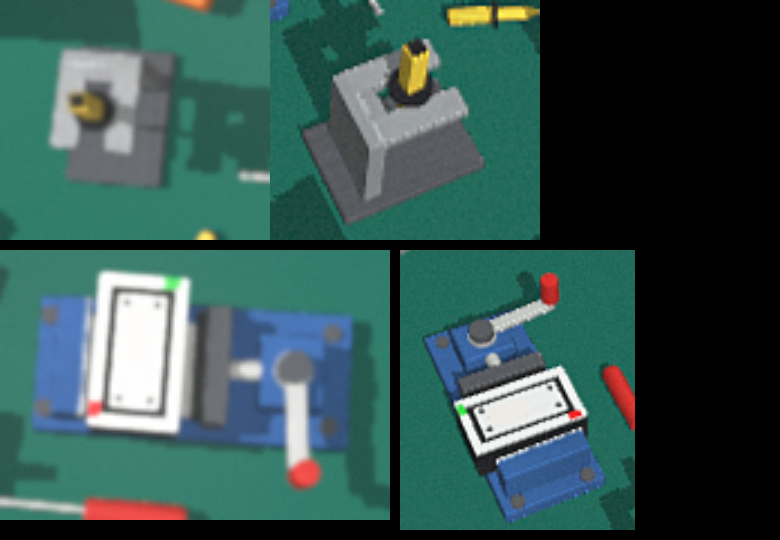

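Top crops show the green patch at the far right-hand corner of the module and the red one at the near left. The fork slot opens toward the robot, and the probe's grip is upright. The knob and module heights match the task data, so I'll move to the knob now.

```bash
cat >> h.py <<'E'
def go(target,yaw=None,tilt=True):
    """print what the tool must do to get to target (world) with tool x at yaw (deg), pointing down: turn first, then shift"""
    from cell import arm
    s=arm.observe(); R=Ro.from_rotvec(s["ee_rot"]); X=R.as_matrix()[:,0]; y0=np.degrees(np.arctan2(X[1],X[0]))
    if yaw is None: yaw=y0
    G=Ro.from_euler("z",yaw,degrees=True)*Ro.from_euler("x",180,degrees=True)
    tr=(R.inv()*G).as_rotvec()/.1; sh=G.inv().apply(np.array(target)-s["position"])/.025
    print("t %.2f"%s["clock"],"pos",s["position"].round(4),"yaw %.2f"%y0,"F",s["force"].round(2),"w %.3f gf %.1f"%(s["width"],s["gripper_force"]))
    print("turn total (shares)",tr.round(2),"shift total after turn",sh.round(2),"rows",int(np.ceil(abs(sh).max())))
E
python3 -c "
from h import *
go([.438,-.1355,.17],-4.5)"
```

```text
t 0.10 pos [ 0.2046 -0.5901  0.226 ] yaw 19.12 F [-0.27 -0.46 -0.92] w 0.998 gf 0.0
turn total (shares) [-0.01  0.    4.12] shift total after turn [  7.88 -18.86   2.24] rows 19
```

Request:
{"api": "carry_out", "payload": {
  "commands": [
    [0.6,0,0,0,0,0,0.82],
    [0.6,0,0,0,0,0,0.82],
    [0.6,0,0,0,0,0,0.82],
    [0.6,0,0,0,0,0,0.83],
    [0.6,0,0,0,0,0,0.83],
    [0.6,0.394,-0.943,0,0,0,0],
    [0.6,0.394,-0.943,0,0,0,0],
    [0.6,0.394,-0.943,0,0,0,0]
  ],
  "squeeze": 15
}}

```text
clock: 0.9
position: [0.2399, -0.5213, 0.2262]
ee_rot: [-3.138, 0.124, 0.001]
force: [-0.0, 1.0, 0.2]
width: 0.604
gripper_force: 0.0
```

Request:
{"api": "carry_out", "payload": {
  "commands": [
    [0.6,0.394,-0.943,0,0,0,0],
    [0.6,0.394,-0.943,0,0,0,0],
    [0.6,0.394,-0.943,0,0,0,0],
    [0.6,0.394,-0.943,0,0,0,0],
    [0.6,0.394,-0.943,0,0,0,0],
    [0.6,0.394,-0.943,0,0,0,0],
    [0.6,0.394,-0.943,0,0,0,0],
    [0.6,0.394,-0.943,0,0,0,0]
  ]
}}

```text
clock: 1.7
position: [0.3332, -0.3393, 0.2265]
ee_rot: [-3.139, 0.123, 0.001]
force: [-0.1, -0.1, 0.1]
width: 0.6
gripper_force: 0.0
```

Request:
{"api": "carry_out", "payload": {
  "commands": [
    [0.6,0.394,-0.943,0,0,0,0],
    [0.6,0.394,-0.943,0,0,0,0],
    [0.6,0.394,-0.943,0,0,0,0],
    [0.6,0.394,-0.943,0.4,0,0,0],
    [0.6,0.394,-0.943,0.4,0,0,0],
    [0.6,0.394,-0.943,0.4,0,0,0],
    [0.6,0.394,-0.943,0.4,0,0,0],
    [0.6,0.394,-0.943,0.4,0,0,0]
  ]
}}

```text
clock: 2.5
position: [0.4265, -0.1576, 0.1762]
ee_rot: [-3.139, 0.123, 0.0]
force: [0.5, 0.6, -0.2]
width: 0.602
gripper_force: 0.0
```

Run:
```python
from h import *
go([.438,-.1355,.083],-4.5)
from cell import arm
d=arm.get_image("top");cv2.imwrite("pics/t2.png",cv2.resize(d["pixels"][120:270,280:460,::-1],(720,600)))
```

```text
t 2.50 pos [ 0.4265 -0.1576  0.1762] yaw -4.49 F [ 0.48  0.57 -0.25] w 0.602 gf 0.0
turn total (shares) [-0.  0.  0.] shift total after turn [ 0.39 -0.92  3.73] rows 4
```

View pics/t2.png

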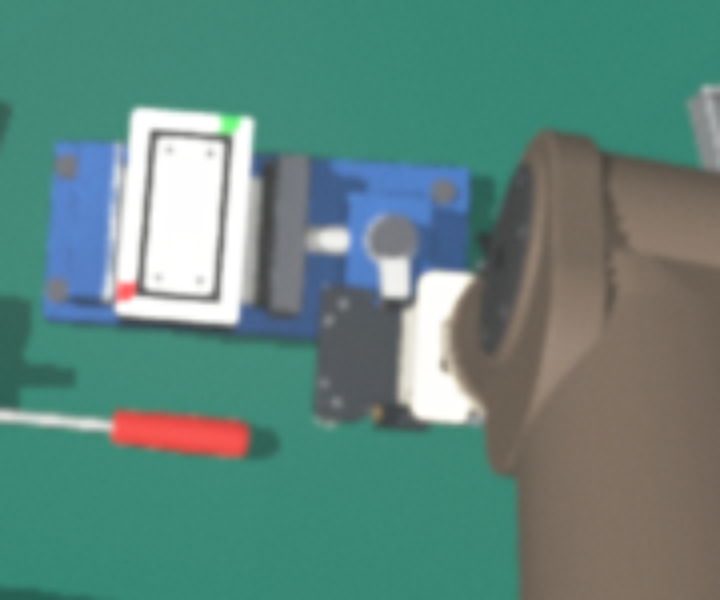

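Request:
{"api": "carry_out", "payload": {
  "commands": [
    [0.6,0.39,-0.92,0,0,0,0],
    [0.6,0,0,0.93,0,0,0],
    [0.6,0,0,0.93,0,0,0],
    [0.6,0,0,0.93,0,0,0],
    [0.6,0,0,0.93,0,0,0],
    [0.6,0,0,0,0,0,0],
    [0.2,0,0,0,0,0,0],
    [0.2,0,0,0,0,0,0]
  ],
  "squeeze": 12
}}

```text
clock: 3.35
position: [0.4386, -0.1366, 0.0848]
ee_rot: [3.139, -0.123, 0.002]
force: [0.2, -0.7, -0.4]
width: 0.473
gripper_force: 0.0
```

Request:
{"api": "carry_out", "payload": {
  "commands": [
    [0.2,0,0,0,0,0,0],
    [0.2,0,0,0,0,0,0],
    [0.2,0,0,0,0,0,0]
  ]
}}

```text
clock: 3.65
position: [0.4381, -0.1371, 0.0844]
ee_rot: [3.138, -0.124, 0.002]
force: [-1.5, -2.4, 6.2]
width: 0.256
gripper_force: 12.0
```

Request:
{"api": "carry_out", "payload": {
  "commands": [
    [0.2,0.02,0.4,0,0,0,-1],
    [0.2,0.02,0.4,0,0,0,-1],
    [0.2,0.02,0.4,0,0,0,-1],
    [0.2,0.02,0.4,0,0,0,-1],
    [0.2,0.02,0.4,0,0,0,-1],
    [0.2,0.02,0.4,0,0,0,-1],
    [0.2,0,0,0,0,0,0]
  ]
}}

```text
clock: 4.35
position: [0.4551, -0.1933, 0.0845]
ee_rot: [3.033, 0.817, 0.011]
force: [10.4, 4.1, -5.1]
width: 0.257
gripper_force: 12.0
```

```bash
python3 -c "
from h import *
go([.438,-.1371,.083])"
```

```text
t 4.35 pos [ 0.4551 -0.1933  0.0845] yaw 30.17 F [10.38  4.13 -5.08] w 0.257 gf 12.0
turn total (shares) [ 0.02 -0.07 -0.  ] shift total after turn [ 0.54 -2.29  0.06] rows 3
```

Request:
{"api": "carry_out", "payload": {
  "commands": [
    [0.2,0.05,0.4,0,0,0,-1],
    [0.2,0.04,0.4,0,0,0,-1],
    [0.2,0.03,0.4,0,0,0,-1],
    [0.2,0.02,0.4,0,0,0,-1],
    [0.2,0.02,0.4,0,0,0,-1],
    [0.2,0.02,0.4,0,0,0,-1],
    [0.2,0,0,0,0,0,0]
  ]
}}

```text
clock: 5.05
position: [0.4989, -0.2302, 0.0844]
ee_rot: [-2.654, -1.68, -0.009]
force: [6.7, 9.9, -0.0]
width: 0.259
gripper_force: 12.0
```

```bash
python3 -c "
from h import *
go([.455,-.193,.083])"
```

```text
t 5.05 pos [ 0.4989 -0.2302  0.0844] yaw 64.66 F [ 6.72  9.9  -0.02] w 0.259 gf 12.0
turn total (shares) [ 0.02 -0.05 -0.  ] shift total after turn [ 0.59 -2.22  0.06] rows 3
```

Request:
{"api": "carry_out", "payload": {
  "commands": [
    [0.2,0.06,0.4,0,0,0,-1],
    [0.2,0.06,0.4,0,0,0,-1],
    [0.2,0.02,0.4,0,0,0,-1],
    [0.2,0.02,0.2,0,0,0,-0.5],
    [0.2,0,0,0,0,0,0]
  ]
}}

```text
clock: 5.55
position: [0.5311, -0.2381, 0.0843]
ee_rot: [-2.323, -2.112, -0.004]
force: [-0.6, 8.5, 5.7]
width: 0.258
gripper_force: 12.0
```

```bash
python3 -c "
from h import *
go([.5,-.23,.083])"
```

```text
t 5.55 pos [ 0.5311 -0.2381  0.0843] yaw 84.55 F [-0.63  8.53  5.65] w 0.258 gf 12.0
turn total (shares) [ 0.01 -0.03 -0.  ] shift total after turn [ 0.2  -1.27  0.05] rows 2
```

Request:
{"api": "carry_out", "payload": {
  "commands": [
    [0.2,0.01,0.12,0,0,0,-0.3],
    [0.2,0.01,0.12,0,0,0,0],
    [0.2,0,0.1,0,0,0,0],
    [0.2,0,0,0,0,0,0]
  ]
}}

```text
clock: 5.95
position: [0.5317, -0.2391, 0.0827]
ee_rot: [-2.289, -2.136, 0.013]
force: [-23.7, 7.6, 19.5]
width: 0.259
gripper_force: 12.0
```

```bash
python3 -c "
from h import *
go([.5311,-.2381,.083])"
```

```text
t 5.95 pos [ 0.5317 -0.2391  0.0827] yaw 86.06 F [-23.67   7.63  19.47] w 0.259 gf 12.0
turn total (shares) [-0.13 -0.01  0.  ] shift total after turn [ 0.04 -0.03 -0.01] rows 1
```

Request:
{"api": "carry_out", "payload": {
  "commands": [
    [0.2,0,-0.2,0,0,0,0],
    [0.2,0,0,0,0,0,0],
    [0.6,0,0,0,0,0,0],
    [0.6,0,0,0,0,0,0],
    [0.6,0,0,0,0,0,0],
    [0.6,0,0,-1,0,0,0],
    [0.6,0,0,-1,0,0,0],
    [0.6,0,0,-1,0,0,0]
  ]
}}

```text
clock: 6.75
position: [0.5336, -0.2409, 0.1597]
ee_rot: [2.297, 2.143, 0.0]
force: [-0.5, -1.3, -0.2]
width: 0.601
gripper_force: 0.0
```

Request:
{"api": "carry_out", "payload": {
  "commands": [
    [0.6,0,0,-1,0,0,0],
    [0.6,0,0,-1,0,0,0],
    [0.6,0,0,-1,0,0,0],
    [0.6,0,0,0,0,0,0]
  ]
}}

```text
clock: 7.15
position: [0.5356, -0.2412, 0.2375]
ee_rot: [2.293, 2.139, 0.004]
force: [1.2, 0.8, 0.3]
width: 0.597
gripper_force: 0.0
```

Run:
```python
from h import *
go([.473,.267,.235],85.5)
```

```text
t 7.15 pos [ 0.5356 -0.2412  0.2375] yaw 86.03 F [1.22 0.82 0.3 ] w 0.597 gf 0.0
turn total (shares) [0.06 0.02 0.09] shift total after turn [20.07 -4.09  0.1 ] rows 21
```

Run:
```python
from h import *
from cell import arm
for n in("scene","top"):
    d=arm.get_image(n);np.savez(f"pics/{n}1.npz",**d)
    P=cloud(d);H=hsv(d);x,y,z=P[...,0],P[...,1],P[...,2]
    reg=(x>.44)&(x<.66)&(y>-.08)&(y<.1)
    wt=((H[...,1]<60)&(H[...,2]>140)|(H[...,1]>150)&((H[...,0]<8)|(abs(H[...,0]-60)<12)))&(abs(z-.08)<.005)&reg
    k=cv2.connectedComponentsWithStats(wt.astype(np.uint8),connectivity=8); i=1+np.argmax(k[2][1:,4]); m=k[1]==i
    ct=max(cv2.findContours(m.astype(np.uint8),cv2.RETR_EXTERNAL,cv2.CHAIN_APPROX_NONE)[0],key=cv2.contourArea)[:,0]
    p=plane(d,ct,.080)[:,:2]; print(n,"outer",cv2.minAreaRect(p.astype(np.float32)))
    # dark seam ring: everything dark inside the lid area
    g=cv2.cvtColor(np.ascontiguousarray(d["pixels"]),cv2.COLOR_RGB2GRAY)
    hull=np.zeros((400,640),np.uint8);cv2.fillConvexPoly(hull,cv2.convexHull(ct[:,None]),1);hull=cv2.erode(hull,np.ones((5,5)))
    k=cv2.connectedComponentsWithStats(((g<110)&(hull>0)).astype(np.uint8),connectivity=8); i=1+np.argmax(k[2][1:,4]); vv,uu=np.nonzero(k[1]==i)
    p=plane(d,np.c_[uu,vv],.079)[:,:2];print("  seam outer ring",len(uu),cv2.minAreaRect(p.astype(np.float32)))
    for nm,h in(("green",60),("red",0)):
        c=(np.minimum(abs(H[...,0].astype(int)-h),180-abs(H[...,0].astype(int)-h))<10)&(H[...,1]>100)&(abs(z-.08)<.006)&reg; vv,uu=np.nonzero(c);print("  ",nm,c.sum(),plane(d,(uu.mean(),vv.mean()),.08))
t=np.load("pics/top1.npz")["pixels"];s=np.load("pics/scene1.npz")["pixels"]
o=np.hstack([cv2.resize(t[140:230,280:410],(433,300)),cv2.resize(s[150:275,235:340],(252,300))]);cv2.imwrite("pics/c3.png",o[:,:,::-1])
```

```text
scene outer ((0.5510237812995911, 0.016558092087507248), (0.047576915472745895, 0.10520637780427933), 86.1861343383789)
  seam outer ring 2 ((0.5077444314956665, 0.030962061136960983), (0.0026730557437986135, 0.0), 151.31629943847656)
   green 20 [[ 0.61369329 -0.01305807  0.08      ]]
   red 18 [[0.49839917 0.05268905 0.08      ]]
top outer ((0.5523577332496643, 0.01366378553211689), (0.07991178333759308, 0.1408511847257614), 86.21992492675781)
  seam outer ring 4 ((0.6043071746826172, -0.014130507595837116), (0.0027372504118829966, 0.0056215194053947926), 89.68270111083984)
   green 14 [[ 0.6158893  -0.01592236  0.08      ]]
   red 13 [[0.50016308 0.05140307 0.08      ]]
```

View pics/c3.png

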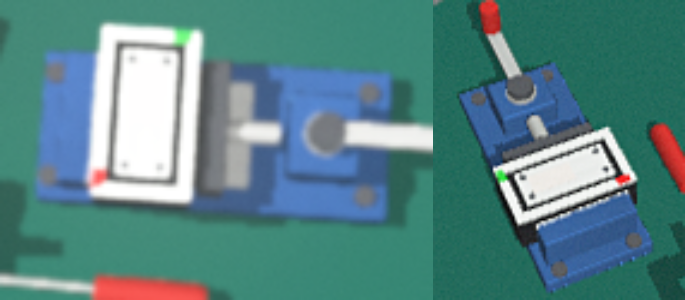

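The lever now points outward along the vise's -y, fully home. The module has shifted about 6 mm onto the fixed jaw, with yaw about -3.8°. Next I'll refine the seam centre and measure the probe.

```bash
cat > seam.py <<'E'
from h import *
def seam(d,c0=(.5524,.0137),yaw=-3.8):
    g=cv2.cvtColor(np.ascontiguousarray(d["pixels"]),cv2.COLOR_RGB2GRAY).astype(float); a=np.radians(yaw)
    ex,ey=np.array([np.cos(a),np.sin(a)]),np.array([-np.sin(a),np.cos(a)])
    M=d["mtx"]@np.c_[d["R"],d["t"]]
    def prof(s,off):   # intensities at world points on the lid plane
        pts=np.array(c0)+s[:,None]*ex+off[:,None]*ey; q=np.c_[pts,np.full(len(pts),.079),np.ones(len(pts))]@M.T
        uv=(q[:,:2]/q[:,2:]).astype(np.float32); return cv2.remap(g.astype(np.float32),uv[:,:1],uv[:,1:],cv2.INTER_LINEAR)[:,0]
    def dip(along,n0,axis):  # darkness centroid across the groove, per station
        t=np.arange(-.009,.00901,.0005); out=[]
        for s in along:
            o=n0+t; v=prof(np.full_like(t,s),o) if axis=="y" else prof(o,np.full_like(t,s))
            w=np.clip(np.median(np.sort(v)[-10:])-v-25,0,None); out.append((o*w).sum()/w.sum())
        return np.array(out)
    L=np.linspace(-.04,.04,17);S=np.linspace(-.016,.016,9)
    r={}
    for nm,al,n0,ax in(("y-",L,-.026,"y"),("y+",L,.026,"y"),("x-",S,-.056,"x"),("x+",S,.056,"x")):
        v=dip(al,n0,ax); k=np.polyfit(al,v,1); r[nm]=k[1]; print(nm,"mid %.4f slope(deg) %.2f sd %.4f"%(k[1],np.degrees(k[0]),np.std(v-np.polyval(k,al))))
    off=(r["x-"]+r["x+"])/2,(r["y-"]+r["y+"])/2
    c=np.array(c0)+off[0]*ex+off[1]*ey; print("centre",c.round(4),"spans",round(r["x+"]-r["x-"],4),round(r["y+"]-r["y-"],4)); return c
if __name__=="__main__":
    for n in("scene","top"): print(n); seam(dict(np.load(f"pics/{n}1.npz")))
E
python3 seam.py
```

```text
scene
y- mid -0.0243 slope(deg) -0.00 sd 0.0003
y+ mid 0.0276 slope(deg) -0.30 sd 0.0004
x- mid -0.0570 slope(deg) 0.31 sd 0.0006
x+ mid 0.0544 slope(deg) 0.03 sd 0.0002
centre [0.5512 0.0154] spans 0.1113 0.0519
top
y- mid -0.0260 slope(deg) -0.11 sd 0.0001
y+ mid 0.0260 slope(deg) -0.04 sd 0.0001
x- mid -0.0554 slope(deg) -0.29 sd 0.0001
x+ mid 0.0566 slope(deg) 0.42 sd 0.0001
centre [0.553  0.0136] spans 0.112 0.052
```

Request:
{"api": "carry_out", "payload": {
  "commands": [
    [0.6,0.956,-0.195,0,0,0,0.09],
    [0.6,0.956,-0.195,0,0,0,0],
    [0.6,0.956,-0.195,0,0,0,0],
    [0.6,0.956,-0.195,0,0,0,0],
    [0.6,0.956,-0.195,0,0,0,0],
    [0.6,0.956,-0.195,0,0,0,0],
    [0.6,0.956,-0.195,0,0,0,0],
    [0.6,0.956,-0.195,0,0,0,0]
  ]
}}

```text
clock: 8.05
position: [0.5085, -0.0464, 0.2326]
ee_rot: [-2.306, -2.132, 0.002]
force: [-0.0, 1.1, 1.0]
width: 0.604
gripper_force: 0.0
```

Request:
{"api": "carry_out", "payload": {
  "commands": [
    [0.6,0.956,-0.195,0,0,0,0],
    [0.6,0.956,-0.195,0,0,0,0],
    [0.6,0.956,-0.195,0,0,0,0],
    [0.6,0.956,-0.195,0,0,0,0],
    [0.6,0.956,-0.195,0,0,0,0],
    [0.6,0.956,-0.195,0,0,0,0],
    [0.6,0.956,-0.195,0,0,0,0],
    [0.6,0.956,-0.195,0,0,0,0]
  ]
}}

```text
clock: 8.85
position: [0.4846, 0.1471, 0.2326]
ee_rot: [-2.306, -2.132, 0.002]
force: [0.6, 0.7, -0.0]
width: 0.598
gripper_force: 0.0
```

Request:
{"api": "carry_out", "payload": {
  "commands": [
    [0.6,0.956,-0.195,0,0,0,0],
    [0.6,0.956,-0.195,0,0,0,0],
    [0.6,0.956,-0.195,0,0,0,0],
    [0.6,0.956,-0.195,0,0,0,0],
    [0.6,0.956,-0.195,0,0,0,0],
    [0.6,0,0,0,0,0,0]
  ]
}}

```text
clock: 9.45
position: [0.4686, 0.2709, 0.2328]
ee_rot: [-2.3, -2.137, 0.0]
force: [0.4, -0.3, -0.5]
width: 0.601
gripper_force: 0.0
```

Run:
```python
from h import *
# probe grip top, from the first pictures: dark/yellow pixels above 0.155
c=[]
D=[dict(np.load(f"pics/{n}0.npz")) for n in("scene","top")]
for d in D:
    P=cloud(d);m=(abs(P[...,0]-.475)<.04)&(abs(P[...,1]-.267)<.04)&(P[...,2]>.162)&(P[...,2]<.172)
    vv,uu=np.nonzero(m);c.append((uu.mean(),vv.mean()));print(m.sum(),plane(d,c[-1],.166),P[m].mean(0))
    m=(abs(P[...,0]-.475)<.08)&(abs(P[...,1]-.267)<.08)&(abs(P[...,2]-.105)<.004)&(hsv(d)[...,2]>90)
    print("fork",cv2.minAreaRect(P[m][:,:2].astype(np.float32)))
print("tri",tri(D,c))
go([.4725,.2675,.122],85)
```

```text
46 [[0.47240621 0.26885982 0.166     ]] [0.47264128 0.26914097 0.16663231]
fork ((0.4806411564350128, 0.2677420973777771), (0.07120031863451004, 0.08605750650167465), 84.32661437988281)
38 [[0.47157861 0.26660564 0.166     ]] [0.47140571 0.26629583 0.16717376]
fork ((0.48168352246284485, 0.2665805220603943), (0.07066553086042404, 0.08692913502454758), 84.33341217041016)
tri [0.47165392 0.26750114 0.16338491]
t 9.45 pos [0.4686 0.2709 0.2328] yaw 85.79 F [ 0.36 -0.28 -0.5 ] w 0.601 gf 0.0
turn total (shares) [-0.02 -0.01  0.14] shift total after turn [-0.12  0.17  4.43] rows 5
```

Request:
{"api": "carry_out", "payload": {
  "commands": [
    [0.6,-0.13,0.15,0,0,0,0.2],
    [0.6,0,0,0.89,0,0,0],
    [0.6,0,0,0.89,0,0,0],
    [0.6,0,0,0.89,0,0,0],
    [0.6,0,0,0.88,0,0,0],
    [0.6,0,0,0.88,0,0,0],
    [0.6,0,0,0,0,0,0]
  ]
}}

```text
clock: 10.15
position: [0.4728, 0.2608, 0.1199]
ee_rot: [-2.33, -2.107, 0.009]
force: [-0.4, -0.5, -0.7]
width: 0.597
gripper_force: 0.0
```

Request:
{"api": "carry_out", "payload": {
  "commands": [
    [0.1,0,0,0,0,0,0],
    [0.1,0,0,0,0,0,0],
    [0.1,0,0,0,0,0,0],
    [0.1,0,0,0,0,0,0],
    [0.1,0,0,0,0,0,0],
    [0.1,0,0,0,0,0,0]
  ],
  "squeeze": 25
}}

```text
clock: 10.75
position: [0.4738, 0.2642, 0.1233]
ee_rot: [2.328, 2.11, 0.001]
force: [-1.2, -0.0, 2.4]
width: 0.17
gripper_force: 25.0
```

Run:
```python
from h import *
go([.472,.2675,.22])
```

```text
t 10.75 pos [0.4738 0.2642 0.1233] yaw 84.38 F [-1.22 -0.01  2.35] w 0.170 gf 25.0
turn total (shares) [ 0. -0. -0.] shift total after turn [ 0.12 -0.08 -3.87] rows 4
```

Request:
{"api": "carry_out", "payload": {
  "commands": [
    [0.1,0,0,-0.3,0,0,0],
    [0.1,0,0,-0.7,0,0,0],
    [0.1,0,0,-1,0,0,0],
    [0.1,0,0,-1,0,0,0],
    [0.1,0,0,-1,0,0,0],
    [0.1,0,0,-0.2,0,0,0],
    [0.1,0,0,0,0,0,0]
  ]
}}

```text
clock: 11.45
position: [0.4741, 0.2642, 0.2287]
ee_rot: [2.327, 2.109, 0.002]
force: [-0.1, 0.5, -1.8]
width: 0.173
gripper_force: 25.0
```

Run:
```python
from h import *
go([.606,-.018,.210],86)
from cell import arm
s=arm.get_image("scene")["pixels"];np.save("pics/s4.npy",s)
cv2.imwrite("pics/c4.png",cv2.resize(s[190:330,290:450,::-1],(640,560)))
```

```text
t 11.45 pos [0.4741 0.2642 0.2287] yaw 84.37 F [-0.08  0.49 -1.79] w 0.173 gf 25.0
turn total (shares) [ 0.02 -0.01 -0.28] shift total after turn [-10.89   6.05   0.75] rows 11
```

View pics/c4.png

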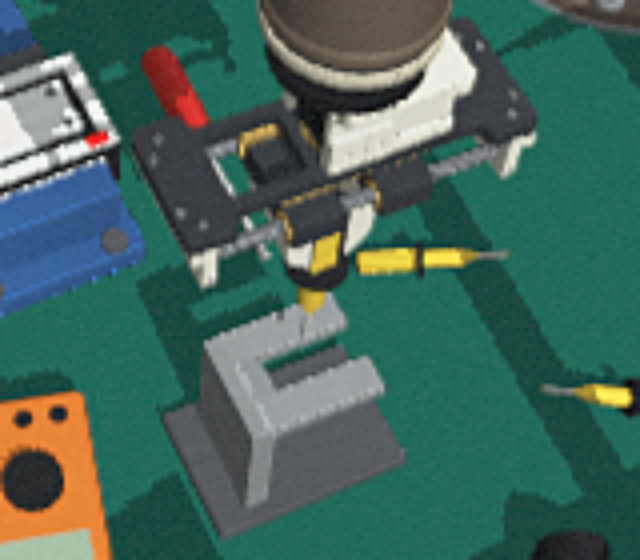

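The probe is held upright with its tip at crop (308,335), clear of the fork. Moving it over the green corner.

Request:
{"api": "carry_out", "payload": {
  "commands": [
    [0.1,-0.3,0.17,0,0,0,0],
    [0.1,-0.8,0.45,0,0,0,0],
    [0.1,-0.99,0.55,0,0,0,0],
    [0.1,-0.99,0.55,0,0,0,0],
    [0.1,-0.99,0.55,0,0,0,0],
    [0.1,-0.99,0.55,0,0,0,0],
    [0.1,-0.99,0.55,0,0,0,0],
    [0.1,-0.99,0.55,0,0,0,0]
  ]
}}

```text
clock: 12.3
position: [0.5539, 0.0771, 0.2266]
ee_rot: [-2.327, -2.109, 0.003]
force: [0.3, 0.7, -1.1]
width: 0.172
gripper_force: 25.0
```

Request:
{"api": "carry_out", "payload": {
  "commands": [
    [0.1,-0.99,0.55,0,0,0,0],
    [0.1,-0.99,0.55,0,0,0,0],
    [0.1,-0.99,0.55,0,0,0,0],
    [0.1,-0.6,0.33,0,0,0,0],
    [0.1,-0.25,0.14,0.6,0,0,0],
    [0.1,0,0,0.7,0,0,0],
    [0.1,0,0,0,0,0,0],
    [0.1,0,0,0,0,0,0]
  ]
}}

```text
clock: 13.1
position: [0.5967, -0.0198, 0.1947]
ee_rot: [-2.325, -2.111, 0.001]
force: [-0.1, -0.6, -0.9]
width: 0.173
gripper_force: 25.0
```

```bash
cat > tip.py <<'E'
from h import *
from cell import arm
import sys
s=arm.observe(); o=[]
for n in("scene","top"):
    d=arm.get_image(n);np.savez(f"pics/{n}5.npz",**d)
    P=cloud(d);M=d["mtx"]@np.c_[d["R"],d["t"]]
    q=M@np.r_[s["position"]+[0,.003,-.0983],1];u,v=(q[:2]/q[2]).astype(int);print(n,"expected tip px",q[:2]/q[2])
    o.append(cv2.resize(d["pixels"][v-45:v+30,u-50:u+50],(700,525) if n=="scene" else (400,300),interpolation=cv2.INTER_CUBIC))
cv2.imwrite(sys.argv[1],o[0][:,:,::-1])
go([.606,-.018,.175],84.37)
E
python3 tip.py pics/c5.png
```

```text
scene expected tip px [268.1211349  216.35762501]
top expected tip px [334.694878   156.11212521]
t 13.20 pos [ 0.5975 -0.0199  0.196 ] yaw 84.46 F [ 0.92  0.17 -0.45] w 0.176 gf 25.0
turn total (shares) [ 0.01 -0.    0.02] shift total after turn [0.11 0.33 0.84] rows 1
```

View pics/c5.png

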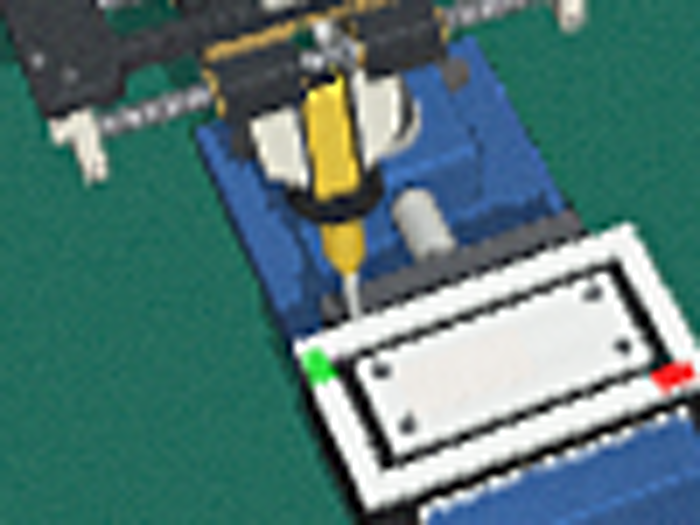

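The tip sits at crop (354,315), which is image (268.4,215.8). The kinematic prediction was (268.1,216.4), so they agree. The lid shows the green patch at crop (318,366) and the red at (672,377). I'll check the probe's axis with the yellow body and then descend.

Run:
```python
from h import *
d=dict(np.load("pics/scene5.npz"));H=hsv(d);M=d["mtx"]@np.c_[d["R"],d["t"]]
yel=(abs(H[...,0].astype(int)-26)<9)&(H[...,1]>110); yel[:, :255]=0; yel[:,285:]=0; yel[:180]=0; yel[215:]=0
tcp=np.array([.5972,-.0199,.1955])
pr=lambda h,o: (lambda q:q[:2]/q[2])(M@np.r_[tcp+[o[0],o[1],h-.0983],1])
for a,b in((182,198),(201,212)):
    for v in range(a,b,2):
        u=np.nonzero(yel[v])[0]
        if len(u)<2: continue
        r=[]
        for o in((0,0),(0,.003),(.003,0)):
            hs=np.linspace(0,.141,60);uv=np.array([pr(h,o) for h in hs]); r.append(np.interp(v,uv[::-1,1],uv[::-1,0]))
        print(v,u.min(),u.max(),"mid",u.mean(),"axis@",np.round(r,2))
```

```text
184 262 267 mid 264.5 axis@ [262.19 262.56 260.98]
186 261 267 mid 264.0 axis@ [262.52 262.89 261.32]
188 262 267 mid 264.5 axis@ [262.86 263.22 261.66]
190 262 268 mid 265.0 axis@ [263.19 263.55 261.99]
192 262 268 mid 265.0 axis@ [263.52 263.88 262.33]
194 263 268 mid 265.5 axis@ [263.85 264.21 262.67]
196 263 269 mid 266.0 axis@ [264.19 264.54 263.01]
203 264 269 mid 266.5 axis@ [265.35 265.7  264.2 ]
205 264 269 mid 266.5 axis@ [265.68 266.03 264.54]
207 265 269 mid 267.0 axis@ [266.02 266.36 264.88]
209 266 268 mid 267.0 axis@ [266.35 266.69 265.22]
```

Request:
{"api": "carry_out", "payload": {
  "commands": [
    [0.1,0.1,0.34,0,0,0,0],
    [0.1,0,0,0.25,0,0,0],
    [0.1,0,0,0.2,0,0,0],
    [0.1,0,0,0,0,0,0],
    [0.1,0,0,0,0,0,0]
  ]
}}

```text
clock: 13.7
position: [0.6059, -0.0194, 0.1839]
ee_rot: [-2.327, -2.11, 0.001]
force: [-0.1, 0.2, -1.6]
width: 0.174
gripper_force: 25.0
```

```bash
python3 tip.py pics/c6.png
```

```text
scene expected tip px [265.40672153 220.23430405]
top expected tip px [334.3878446  153.80380505]
t 13.80 pos [ 0.6061 -0.0193  0.1843] yaw 84.37 F [ 0.7  -0.11 -0.33] w 0.176 gf 25.0
turn total (shares) [0. 0. 0.] shift total after turn [ 0.05 -0.01  0.37] rows 1
```

View pics/c6.png

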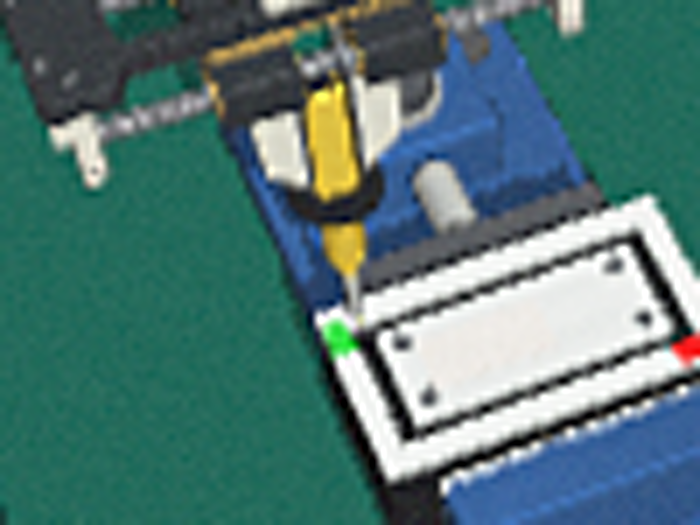

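The tip is at crop (358,325), about 1 cm above the seam corner at (370,330). That lines up once the height parallax is taken off. Lowering in small steps.

Request:
{"api": "carry_out", "payload": {
  "commands": [
    [0.1,0.04,0,0.12,0,0,0],
    [0.1,0,0,0.12,0,0,0],
    [0.1,0,0,0,0,0,0],
    [0.1,0,0,0,0,0,0]
  ]
}}

```text
clock: 14.2
position: [0.6062, -0.0183, 0.1781]
ee_rot: [-2.328, -2.11, 0.0]
force: [0.3, 0.5, -0.9]
width: 0.172
gripper_force: 25.0
```

Request:
{"api": "carry_out", "payload": {
  "commands": [
    [0.1,0,0,0.06,0,0,0],
    [0.1,0,0,0,0,0,0],
    [0.1,0,0,0,0,0,0]
  ]
}}

```text
clock: 14.5
position: [0.6062, -0.0183, 0.1767]
ee_rot: [-2.328, -2.11, 0.0]
force: [-0.4, 0.8, -0.1]
width: 0.172
gripper_force: 25.0
```

Request:
{"api": "carry_out", "payload": {
  "commands": [
    [0.1,0,0,0.04,0,0,0],
    [0.1,0,0,0,0,0,0],
    [0.1,0,0,0,0,0,0]
  ]
}}

```text
clock: 14.8
position: [0.6063, -0.0183, 0.1757]
ee_rot: [-2.328, -2.11, 0.0]
force: [-0.5, -0.1, -1.0]
width: 0.177
gripper_force: 25.0
```

Request:
{"api": "carry_out", "payload": {
  "commands": [
    [0.1,0,0,0.03,0,0,0],
    [0.1,0,0,0,0,0,0],
    [0.1,0,0,0,0,0,0]
  ]
}}

```text
clock: 15.1
position: [0.6062, -0.0183, 0.1749]
ee_rot: [2.328, 2.11, -0.0]
force: [-1.0, -0.7, -0.2]
width: 0.169
gripper_force: 25.0
```

Request:
{"api": "carry_out", "payload": {
  "commands": [
    [0.1,0,0,0.03,0,0,0],
    [0.1,0,0,0,0,0,0],
    [0.1,0,0,0,0,0,0]
  ]
}}

```text
clock: 15.4
position: [0.6063, -0.0183, 0.1742]
ee_rot: [2.328, 2.11, 0.0]
force: [-0.1, -0.7, 0.2]
width: 0.172
gripper_force: 25.0
```

Request:
{"api": "carry_out", "payload": {
  "commands": [
    [0.1,0,0,0.03,0,0,0],
    [0.1,0,0,0,0,0,0],
    [0.1,0,0,0,0,0,0]
  ]
}}

```text
clock: 15.7
position: [0.6064, -0.0182, 0.1738]
ee_rot: [2.327, 2.11, 0.0]
force: [-0.9, -1.0, 2.7]
width: 0.177
gripper_force: 25.0
```

Request:
{"api": "carry_out", "payload": {
  "commands": [
    [0.1,0,0,0.02,0,0,0],
    [0.1,0,0,0,0,0,0],
    [0.1,0,0,0,0,0,0]
  ]
}}

```text
clock: 16.0
position: [0.6065, -0.0182, 0.1735]
ee_rot: [2.327, 2.109, 0.001]
force: [-1.5, -0.7, 6.5]
width: 0.173
gripper_force: 25.0
```

The floor was met at TCP z = 0.174, as predicted, so the tip is in the seam. I'll ease off and feel the two long walls lightly.

Request:
{"api": "carry_out", "payload": {
  "commands": [
    [0.1,0,0,-0.015,0,0,0],
    [0.1,0.05,0,0,0,0,0],
    [0.1,0,0,0,0,0,0],
    [0.1,0,0,0,0,0,0]
  ]
}}

```text
clock: 16.4
position: [0.6066, -0.0176, 0.1736]
ee_rot: [2.327, 2.109, -0.001]
force: [-1.9, -2.3, 5.8]
width: 0.176
gripper_force: 25.0
```

Request:
{"api": "carry_out", "payload": {
  "commands": [
    [0.1,0.04,0,0,0,0,0],
    [0.1,0,0,0,0,0,0],
    [0.1,0,0,0,0,0,0]
  ]
}}

```text
clock: 16.7
position: [0.6066, -0.0171, 0.1735]
ee_rot: [2.328, 2.108, -0.001]
force: [-0.6, -2.3, 5.8]
width: 0.175
gripper_force: 25.0
```

Request:
{"api": "carry_out", "payload": {
  "commands": [
    [0.1,-0.14,0,0,0,0,0],
    [0.1,0,0,0,0,0,0],
    [0.1,0,0,0,0,0,0]
  ]
}}

```text
clock: 17.0
position: [0.6064, -0.0195, 0.1735]
ee_rot: [2.327, 2.11, 0.001]
force: [-0.5, 0.8, 5.2]
width: 0.175
gripper_force: 25.0
```

Request:
{"api": "carry_out", "payload": {
  "commands": [
    [0.1,-0.04,0,0,0,0,0],
    [0.1,0,0,0,0,0,0],
    [0.1,0,0,0,0,0,0]
  ]
}}

```text
clock: 17.3
position: [0.6063, -0.02, 0.1735]
ee_rot: [2.327, 2.11, 0.002]
force: [0.3, 0.8, 4.8]
width: 0.175
gripper_force: 25.0
```

Request:
{"api": "carry_out", "payload": {
  "commands": [
    [0.1,0,0,-0.02,0,0,0],
    [0.1,-0.05,0,0,0,0,0],
    [0.1,0,0,0,0,0,0],
    [0.1,0,0,0,0,0,0]
  ]
}}

```text
clock: 17.7
position: [0.606, -0.0213, 0.1738]
ee_rot: [-2.327, -2.11, -0.001]
force: [0.5, 2.2, 2.4]
width: 0.17
gripper_force: 25.0
```

Request:
{"api": "carry_out", "payload": {
  "commands": [
    [0.1,-0.04,0,0,0,0,0],
    [0.1,0,0,0,0,0,0],
    [0.1,0,0,0,0,0,0]
  ]
}}

```text
clock: 18.0
position: [0.6058, -0.0227, 0.1738]
ee_rot: [-2.328, -2.11, -0.0]
force: [0.4, 2.3, 1.6]
width: 0.174
gripper_force: 25.0
```

Request:
{"api": "carry_out", "payload": {
  "commands": [
    [0.1,0.08,0,0,0,0,0],
    [0.1,0.08,0,0,0,0,0],
    [0.1,0,0,0,0,0,0],
    [0.1,0,0,0,0,0,0]
  ]
}}

```text
clock: 18.4
position: [0.606, -0.0195, 0.1737]
ee_rot: [2.328, 2.109, -0.002]
force: [0.2, -2.4, 3.5]
width: 0.175
gripper_force: 25.0
```

Request:
{"api": "carry_out", "payload": {
  "commands": [
    [0.1,0.04,0,0,0,0,0],
    [0.1,0,0,0,0,0,0],
    [0.1,0,0,0,0,0,0]
  ]
}}

```text
clock: 18.7
position: [0.6062, -0.0177, 0.1738]
ee_rot: [-2.327, -2.11, 0.0]
force: [-0.7, -2.6, 2.7]
width: 0.174
gripper_force: 25.0
```

Request:
{"api": "carry_out", "payload": {
  "commands": [
    [0.1,0.04,0,0,0,0,0],
    [0.1,0,0,0,0,0,0],
    [0.1,0,0,0,0,0,0]
  ]
}}

```text
clock: 19.0
position: [0.6064, -0.0165, 0.1738]
ee_rot: [-2.327, -2.11, -0.0]
force: [0.6, -0.8, 2.2]
width: 0.171
gripper_force: 25.0
```

At the corner there is no inner wall on the +y side, so friction confuses the feel there. I'll grip firmer, lift about 1.5 mm off the floor while staying inside the groove, and feel the two outer walls without friction.

Request:
{"api": "carry_out", "payload": {
  "commands": [
    [0.1,0,0,-0.06,0,0,0],
    [0.1,-0.08,0,0,0,0,0],
    [0.1,0,0,0,0,0,0],
    [0.1,0,0,0,0,0,0]
  ],
  "squeeze": 50
}}

```text
clock: 19.4
position: [0.6061, -0.0188, 0.1752]
ee_rot: [-2.327, -2.11, 0.0]
force: [0.5, 0.1, -0.8]
width: 0.167
gripper_force: 50.0
```

Request:
{"api": "carry_out", "payload": {
  "commands": [
    [0.1,-0.04,0,0,0,0,0],
    [0.1,0,0,0,0,0,0],
    [0.1,0,0,0,0,0,0]
  ]
}}

```text
clock: 19.7
position: [0.6061, -0.0198, 0.1753]
ee_rot: [-2.328, -2.11, 0.0]
force: [0.8, -0.2, -0.5]
width: 0.17
gripper_force: 50.0
```

Request:
{"api": "carry_out", "payload": {
  "commands": [
    [0.1,-0.04,0,0,0,0,0],
    [0.1,0,0,0,0,0,0],
    [0.1,0,0,0,0,0,0]
  ]
}}

```text
clock: 20.0
position: [0.606, -0.0208, 0.1753]
ee_rot: [2.328, 2.11, -0.0]
force: [-0.8, 0.6, -0.2]
width: 0.17
gripper_force: 50.0
```

Request:
{"api": "carry_out", "payload": {
  "commands": [
    [0.1,-0.03,0,0,0,0,0],
    [0.1,0,0,0,0,0,0],
    [0.1,0,0,0,0,0,0]
  ]
}}

```text
clock: 20.3
position: [0.606, -0.0216, 0.1754]
ee_rot: [2.328, 2.11, 0.0]
force: [-1.1, 0.1, -0.3]
width: 0.174
gripper_force: 50.0
```

Request:
{"api": "carry_out", "payload": {
  "commands": [
    [0.1,-0.03,0,0,0,0,0],
    [0.1,0,0,0,0,0,0],
    [0.1,0,0,0,0,0,0]
  ]
}}

```text
clock: 20.6
position: [0.6059, -0.0222, 0.1753]
ee_rot: [-2.328, -2.11, -0.0]
force: [-0.1, 0.2, -1.7]
width: 0.172
gripper_force: 50.0
```

Request:
{"api": "carry_out", "payload": {
  "commands": [
    [0.1,-0.03,0,0,0,0,0],
    [0.1,0,0,0,0,0,0],
    [0.1,0,0,0,0,0,0]
  ]
}}

```text
clock: 20.9
position: [0.6058, -0.0226, 0.1754]
ee_rot: [-2.327, -2.11, -0.001]
force: [-0.2, 2.6, -1.7]
width: 0.168
gripper_force: 50.0
```

Request:
{"api": "carry_out", "payload": {
  "commands": [
    [0.1,-0.03,0,0,0,0,0],
    [0.1,0,0,0,0,0,0],
    [0.1,0,0,0,0,0,0]
  ]
}}

```text
clock: 21.2
position: [0.6058, -0.0231, 0.1754]
ee_rot: [-2.327, -2.11, -0.001]
force: [0.8, 3.8, -1.7]
width: 0.17
gripper_force: 50.0
```

Request:
{"api": "carry_out", "payload": {
  "commands": [
    [0.1,0.125,0,0,0,0,0],
    [0.1,0,0.05,0,0,0,0],
    [0.1,0,0,0,0,0,0],
    [0.1,0,0,0,0,0,0]
  ]
}}

```text
clock: 21.6
position: [0.6073, -0.0213, 0.1753]
ee_rot: [2.328, 2.109, -0.001]
force: [-0.1, -0.4, -1.0]
width: 0.17
gripper_force: 50.0
```

Request:
{"api": "carry_out", "payload": {
  "commands": [
    [0.1,0,0.03,0,0,0,0],
    [0.1,0,0,0,0,0,0],
    [0.1,0,0,0,0,0,0]
  ]
}}

```text
clock: 21.9
position: [0.6078, -0.0211, 0.1752]
ee_rot: [-2.328, -2.11, 0.001]
force: [-0.5, 0.3, -0.4]
width: 0.172
gripper_force: 50.0
```

Request:
{"api": "carry_out", "payload": {
  "commands": [
    [0.1,0,0.03,0,0,0,0],
    [0.1,0,0,0,0,0,0],
    [0.1,0,0,0,0,0,0]
  ]
}}

```text
clock: 22.2
position: [0.6083, -0.021, 0.1751]
ee_rot: [-2.327, -2.11, 0.002]
force: [-3.7, -1.1, -0.3]
width: 0.169
gripper_force: 50.0
```

Request:
{"api": "carry_out", "payload": {
  "commands": [
    [0.1,0,0.03,0,0,0,0],
    [0.1,0,0,0,0,0,0],
    [0.1,0,0,0,0,0,0]
  ]
}}

```text
clock: 22.5
position: [0.6087, -0.0211, 0.1751]
ee_rot: [-2.327, -2.109, 0.003]
force: [-5.3, -1.1, 0.8]
width: 0.17
gripper_force: 50.0
```

Walls felt at TCP x = 0.608 and y = -0.0223, so the seam0 centre is TCP (0.606, -0.0203). I'll centre there and settle lightly on the floor.

Request:
{"api": "carry_out", "payload": {
  "commands": [
    [0.1,0.02,-0.12,0,0,0,0],
    [0.1,0,0,0,0,0,0],
    [0.1,0,0,0.03,0,0,0],
    [0.1,0,0,0.03,0,0,0],
    [0.1,0,0,0,0,0,0],
    [0.1,0,0,0,0,0,0]
  ]
}}

```text
clock: 23.1
position: [0.607, -0.0201, 0.1741]
ee_rot: [2.327, 2.11, 0.001]
force: [0.2, -0.2, 0.5]
width: 0.169
gripper_force: 50.0
```

Run:
```python
from h import *
go([.606,-.0203,.1737])
go([.4942,-.0129,.1737])
```

```text
t 23.10 pos [ 0.607  -0.0201  0.1741] yaw 84.38 F [ 0.23 -0.2   0.45] w 0.169 gf 50.0
turn total (shares) [ 0.01 -0.   -0.  ] shift total after turn [-0.01 -0.04  0.01] rows 1
t 23.10 pos [ 0.607  -0.0201  0.1741] yaw 84.38 F [ 0.23 -0.2   0.45] w 0.169 gf 50.0
turn total (shares) [ 0.01 -0.   -0.  ] shift total after turn [-0.16 -4.52  0.01] rows 5
```

Request:
{"api": "carry_out", "payload": {
  "commands": [
    [0.1,-0.01,-0.03,0.015,0,0,0],
    [0.1,0,0,0.015,0,0,0],
    [0.1,0,0,0,0,0,0],
    [0.1,0,0,0,0,0,0]
  ]
}}

```text
clock: 23.5
position: [0.6063, -0.0202, 0.1736]
ee_rot: [2.327, 2.109, 0.002]
force: [2.1, 0.0, 3.7]
width: 0.169
gripper_force: 50.0
```

Request:
{"api": "carry_out", "payload": {
  "commands": [
    [0.1,-0.004,-0.06,0,0,0,0],
    [0.1,-0.004,-0.12,0,0,0,0],
    [0.1,-0.004,-0.12,0,0,0,0],
    [0.1,-0.004,-0.12,0,0,0,0]
  ]
}}

```text
clock: 23.9
position: [0.5957, -0.0198, 0.1735]
ee_rot: [2.327, 2.109, 0.002]
force: [3.5, 0.0, 4.8]
width: 0.172
gripper_force: 50.0
```

Request:
{"api": "carry_out", "payload": {
  "commands": [
    [0.1,-0.004,-0.12,-0.01,0,0,0],
    [0.1,-0.003,-0.12,0,0,0,0],
    [0.1,-0.004,-0.12,0,0,0,0],
    [0.1,-0.003,-0.12,0,0,0,0],
    [0.1,-0.004,-0.12,0,0,0,0],
    [0.1,-0.003,-0.12,0,0,0,0],
    [0.1,-0.004,-0.12,0,0,0,0],
    [0.1,-0.003,-0.12,0,0,0,0]
  ]
}}

```text
clock: 24.7
position: [0.5713, -0.0181, 0.1735]
ee_rot: [2.327, 2.11, 0.001]
force: [3.2, -0.6, 5.7]
width: 0.17
gripper_force: 50.0
```

Request:
{"api": "carry_out", "payload": {
  "commands": [
    [0.1,-0.004,-0.12,-0.015,0,0,0],
    [0.1,-0.003,-0.12,-0.005,0,0,0],
    [0.1,-0.004,-0.12,0,0,0,0],
    [0.1,-0.003,-0.12,0,0,0,0],
    [0.1,-0.004,-0.12,0,0,0,0],
    [0.1,-0.003,-0.12,0,0,0,0],
    [0.1,-0.004,-0.12,0,0,0,0],
    [0.1,-0.003,-0.12,0,0,0,0]
  ]
}}

```text
clock: 25.5
position: [0.547, -0.0164, 0.1737]
ee_rot: [-2.328, -2.11, 0.0]
force: [1.6, -0.1, 3.1]
width: 0.171
gripper_force: 50.0
```

Request:
{"api": "carry_out", "payload": {
  "commands": [
    [0.1,-0.004,-0.12,0,0,0,0],
    [0.1,-0.003,-0.12,0,0,0,0],
    [0.1,-0.004,-0.12,0,0,0,0],
    [0.1,-0.003,-0.12,0,0,0,0],
    [0.1,-0.004,-0.12,0,0,0,0],
    [0.1,-0.003,-0.12,0,0,0,0],
    [0.1,-0.004,-0.12,0,0,0,0],
    [0.1,-0.003,-0.12,0,0,0,0]
  ]
}}

```text
clock: 26.3
position: [0.5231, -0.0148, 0.1738]
ee_rot: [-2.328, -2.11, 0.0]
force: [1.0, -0.0, 1.7]
width: 0.169
gripper_force: 50.0
```

Request:
{"api": "carry_out", "payload": {
  "commands": [
    [0.1,-0.004,-0.12,0.01,0,0,0],
    [0.1,-0.003,-0.12,0,0,0,0],
    [0.1,-0.004,-0.12,0,0,0,0],
    [0.1,-0.003,-0.12,0,0,0,0],
    [0.1,-0.004,-0.12,0,0,0,0],
    [0.1,-0.003,-0.12,0,0,0,0],
    [0.1,-0.004,-0.12,0,0,0,0],
    [0.1,-0.003,-0.12,0,0,0,0]
  ]
}}

```text
clock: 27.1
position: [0.4993, -0.0131, 0.1736]
ee_rot: [2.328, 2.11, 0.0]
force: [2.9, -0.3, 3.0]
width: 0.173
gripper_force: 50.0
```

Request:
{"api": "carry_out", "payload": {
  "commands": [
    [0.1,-0.004,-0.1,0,0,0,0],
    [0.1,0,-0.05,0,0,0,0],
    [0.1,0,0,0,0,0,0],
    [0.1,0,0,0,0,0,0]
  ]
}}

```text
clock: 27.5
position: [0.4954, -0.0129, 0.1735]
ee_rot: [-2.327, -2.11, 0.001]
force: [0.4, -1.0, 5.5]
width: 0.171
gripper_force: 50.0
```

Request:
{"api": "carry_out", "payload": {
  "commands": [
    [0.1,0,-0.05,-0.015,0,0,0],
    [0.1,0,0,0,0,0,0],
    [0.1,0.06,-0.002,0,0,0,0],
    [0.1,0.12,-0.004,0,0,0,0],
    [0.1,0.12,-0.004,0,0,0,0],
    [0.1,0.12,-0.004,0,0,0,0]
  ]
}}

```text
clock: 28.1
position: [0.495, -0.002, 0.1738]
ee_rot: [-2.327, -2.11, 0.001]
force: [-0.3, -1.6, 1.3]
width: 0.172
gripper_force: 50.0
```

Request:
{"api": "carry_out", "payload": {
  "commands": [
    [0.1,0.12,-0.004,0.01,0,0,0],
    [0.1,0.12,-0.004,0,0,0,0],
    [0.1,0.12,-0.004,0,0,0,0],
    [0.1,0.12,-0.004,0,0,0,0],
    [0.1,0.12,-0.004,0,0,0,0],
    [0.1,0.12,-0.004,0,0,0,0],
    [0.1,0.12,-0.004,0,0,0,0]
  ]
}}

```text
clock: 28.8
position: [0.4966, 0.0189, 0.1737]
ee_rot: [2.328, 2.11, -0.0]
force: [-0.0, -2.4, 3.5]
width: 0.172
gripper_force: 50.0
```

Request:
{"api": "carry_out", "payload": {
  "commands": [
    [0.1,0.12,-0.005,0,0,0,0],
    [0.1,0.12,-0.005,0,0,0,0],
    [0.1,0.12,-0.005,0,0,0,0],
    [0.1,0.12,-0.005,0,0,0,0],
    [0.1,0.12,-0.004,0,0,0,0],
    [0.1,0.1,-0.004,0,0,0,0],
    [0.1,0,0,0,0,0,0],
    [0.1,0,0,0,0,0,0]
  ]
}}

```text
clock: 29.6
position: [0.4976, 0.037, 0.1738]
ee_rot: [-2.327, -2.11, -0.001]
force: [0.7, 1.1, 2.0]
width: 0.172
gripper_force: 50.0
```

Continue the last 2 mm to the red-mark corner, then lift.

Request:
{"api": "carry_out", "payload": {
  "commands": [
    [0.1,0.08,-0.002,0,0,0,0],
    [0.1,0,0,0,0,0,0],
    [0.1,0,0,0,0,0,0]
  ]
}}

```text
clock: 29.9
position: [0.4977, 0.0383, 0.1737]
ee_rot: [-2.328, -2.11, -0.0]
force: [-0.6, -0.4, 3.1]
width: 0.169
gripper_force: 50.0
```

Request:
{"api": "carry_out", "payload": {
  "commands": [
    [0.1,0,0,-0.3,0,0,0],
    [0.1,0,0,-0.6,0,0,0],
    [0.1,0,0,-0.8,0,0,0],
    [0.1,0,0,-0.6,0,0,0],
    [0.1,0,0,0,0,0,0],
    [0.1,0,0,0,0,0,0]
  ]
}}

```text
clock: 30.5
position: [0.4976, 0.0381, 0.231]
ee_rot: [2.328, 2.109, -0.0]
force: [-0.0, -1.3, -1.7]
width: 0.17
gripper_force: 50.0
```

Run:
```python
from h import *
go([.4738,.2632,.2303],84.37)
```

```text
t 30.50 pos [0.4976 0.0381 0.231 ] yaw 84.37 F [-0.03 -1.31 -1.65] w 0.170 gf 50.0
turn total (shares) [ 0.  0. -0.] shift total after turn [ 8.87 -1.83  0.03] rows 9
```

Request:
{"api": "carry_out", "payload": {
  "commands": [
    [0.1,0.4,-0.08,0,0,0,0],
    [0.1,0.9,-0.19,0,0,0,0],
    [0.1,1,-0.21,0,0,0,0],
    [0.1,1,-0.21,0,0,0,0],
    [0.1,1,-0.21,0,0,0,0],
    [0.1,1,-0.21,0,0,0,0],
    [0.1,1,-0.21,0,0,0,0],
    [0.1,1,-0.2,0,0,0,0]
  ]
}}

```text
clock: 31.3
position: [0.4767, 0.2251, 0.2302]
ee_rot: [-2.326, -2.11, 0.002]
force: [-0.8, 0.6, -1.4]
width: 0.169
gripper_force: 50.0
```

Request:
{"api": "carry_out", "payload": {
  "commands": [
    [0.1,0.9,-0.17,0,0,0,0],
    [0.1,0.5,-0.1,0,0,0,0],
    [0.1,0.2,-0.04,0,0,0,0],
    [0.1,0,0,0,0,0,0],
    [0.1,0,0,0,0,0,0]
  ]
}}

```text
clock: 31.8
position: [0.4742, 0.263, 0.2309]
ee_rot: [2.328, 2.108, -0.001]
force: [-0.1, -0.7, -0.7]
width: 0.17
gripper_force: 50.0
```

Run:
```python
from h import *
go([.4738,.2640,.126],84.37)
from cell import arm
s=arm.get_image("scene")["pixels"]
cv2.imwrite("pics/c7.png",cv2.resize(s[220:310,310:410,::-1],(666,600)))
```

```text
t 31.80 pos [0.4742 0.263  0.2309] yaw 84.32 F [-0.07 -0.74 -0.7 ] w 0.170 gf 50.0
turn total (shares) [-0.    0.01 -0.01] shift total after turn [ 0.04 -0.02  4.2 ] rows 5
```

View pics/c7.png

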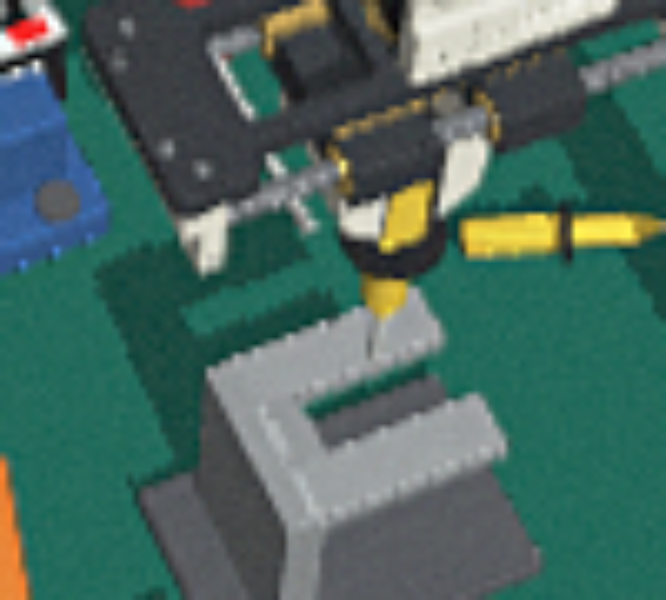

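The probe is upright with its tip at crop (373,355), about 26 mm above the slot as before. Lowering.

Request:
{"api": "carry_out", "payload": {
  "commands": [
    [0.1,0.04,-0.02,0.3,0,0,0],
    [0.1,0,0,0.7,0,0,0],
    [0.1,0,0,0.8,0,0,0],
    [0.1,0,0,0.8,0,0,0],
    [0.1,0,0,0.8,0,0,0],
    [0.1,0,0,0.5,0,0,0],
    [0.1,0,0,0.2,0,0,0],
    [0.1,0,0,0,0,0,0]
  ]
}}

```text
clock: 32.65
position: [0.4735, 0.2648, 0.1283]
ee_rot: [-2.328, -2.109, 0.001]
force: [0.3, -0.2, -0.4]
width: 0.17
gripper_force: 50.0
```

Request:
{"api": "carry_out", "payload": {
  "commands": [
    [0.1,0,0,0.1,0,0,0],
    [0.1,0,0,0.04,0,0,0],
    [0.1,0,0,0,0,0,0],
    [0.1,0,0,0,0,0,0]
  ]
}}

```text
clock: 33.05
position: [0.4738, 0.2653, 0.1256]
ee_rot: [2.328, 2.11, 0.001]
force: [0.6, 0.3, -1.7]
width: 0.17
gripper_force: 50.0
```

Request:
{"api": "carry_out", "payload": {
  "commands": [
    [0.1,-0.04,0,0.05,0,0,0],
    [0.1,0,0,0.03,0,0,0],
    [0.1,0,0,0,0,0,0],
    [0.1,0,0,0,0,0,0]
  ]
}}

```text
clock: 33.45
position: [0.4736, 0.264, 0.1234]
ee_rot: [2.328, 2.11, -0.0]
force: [-0.5, -2.6, 3.5]
width: 0.168
gripper_force: 50.0
```

Request:
{"api": "carry_out", "payload": {
  "commands": [
    [0.1,0,0,0.03,0,0,0],
    [0.1,0,0,0,0,0,0],
    [0.1,0,0,0,0,0,0]
  ]
}}

```text
clock: 33.75
position: [0.4736, 0.2641, 0.1233]
ee_rot: [2.327, 2.109, 0.0]
force: [-3.4, -2.5, 11.8]
width: 0.176
gripper_force: 50.0
```

Collar seated at the same height as when it was picked up. Easing the load, opening and lifting away.

Request:
{"api": "carry_out", "payload": {
  "commands": [
    [0.1,0,0,-0.03,0,0,0],
    [0.1,0,0,0,0,0,0],
    [0.5,0,0,0,0,0,0],
    [0.5,0,0,0,0,0,0],
    [0.5,0,0,0,0,0,0],
    [0.5,0,0,-0.3,0,0,0],
    [0.5,0,0,-0.8,0,0,0],
    [0.5,0,0,-1,0,0,0]
  ]
}}

```text
clock: 34.55
position: [0.4729, 0.2639, 0.176]
ee_rot: [-2.327, -2.11, 0.003]
force: [0.3, 0.0, 0.2]
width: 0.5
gripper_force: 0.0
```

Request:
{"api": "carry_out", "payload": {
  "commands": [
    [0.5,0,0,-1,0,0,0],
    [0.5,0,0,-1,0,0,0],
    [0.5,0,0,-1,0,0,0],
    [0.5,-0.5,-0.3,-0.5,0,0,0],
    [0.5,0,-1,0,0,0,0],
    [0.5,0,-1,0,0,0,0],
    [0.5,0,-0.5,0,0,0,0],
    [0.5,0,0,0,0,0,0]
  ]
}}

```text
clock: 35.35
position: [0.4014, 0.259, 0.2638]
ee_rot: [2.325, 2.112, 0.001]
force: [-0.0, -0.7, 0.3]
width: 0.498
gripper_force: 0.0
```

Run:
```python
from h import *
from cell import arm
d=arm.get_image("scene");s=d["pixels"]
P=cloud(d);m=(abs(P[...,0]-.475)<.03)&(abs(P[...,1]-.267)<.03)&(P[...,2]>.162)&(P[...,2]<.172);vv,uu=np.nonzero(m);print(m.sum(),plane(d,(uu.mean(),vv.mean()),.166) if m.any() else 0)
cv2.imwrite("pics/c8.png",cv2.resize(s[130:340,230:440,::-1],(600,600)));print(arm.observe()["position"])
```

```text
43 [[0.47426241 0.2678607  0.166     ]]
[0.40281021 0.25862775 0.2636781 ]
```

View pics/c8.png

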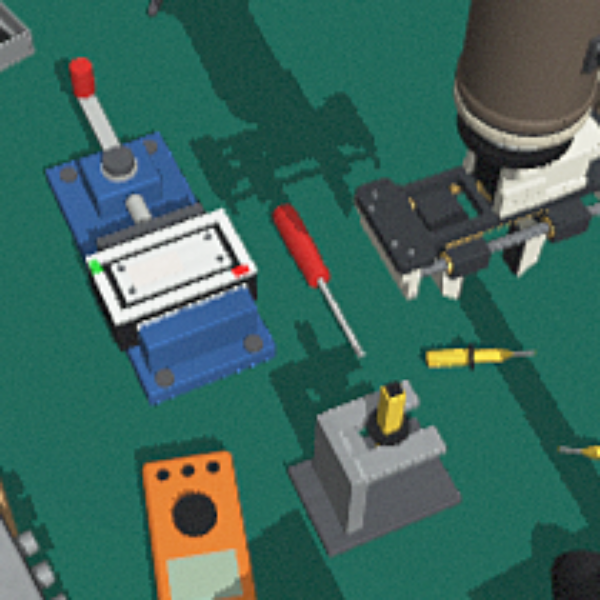

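The probe hangs upright in the fork at crop (390,410). The lever is home with its knob at (82,75), the module is clamped and nothing else has moved. Handing in.

```bash
python3 -c "
from cell import arm
print(arm.sign_off())"
```

```text
the job is handed in; nothing more can be done
None
```

I handed the job in after about 35 s: the lever is fully home with the module clamped, the tip followed the seam from green to red at about 3 cm/s under about 1–6 N (stopping about 0.7 mm short of the end-point centre by my estimate), and the probe hangs upright in its fork again; no result came back.

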